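# Run the chasing tap down a nut blank on the hand tapper

## Task

On the green hand tapper, slide the wooden nut blank gently along its channel until it stops against the column, so that its hole is under the tap. Then wind the tap down into the hole by the red crank knob, clockwise seen from above: half a turn forward, a quarter back, half a turn forward, a quarter back, coming to a moment's rest at the end of each stroke, and then forward again until you feel the brass depth collar seat on the blank; leave it snug without forcing it, let go, and leave the other things on the bench alone.

Things in the scene. Friction and masses are not known exactly. Their poses are not given: they have to be found in the camera images.
- tapper: green hand tapper, fixed, 235 x 90 mm, 135 mm tall without its crank. Origin on the spindle axis at bench height, z up, +x from the axis to the column. Bed 12 mm above the bench, from x = -145 to 90 mm. Two steel rails along x, 47.4 mm apart, 20 mm above the bed, from x = -75 to 35 mm, form the channel. The head overhangs the axis (to x = -23 mm) 105 to 135 mm above the bench
- stop (a point): middle of the steel stop on the column's face that ends the channel, 35 mm to the +x side of the spindle axis, 32 mm above the bench
- nut_blank: loose pale wooden nut blank, 120 (x) x 45 (y) x 40 (z) mm, 0.25 to 0.45 kg, in the channel with 1.2 mm play each side, drawn out 25 to 41 mm to the tapper's -x. Origin at the centre of its underside, x along the tapper's x. Push the middle of its near end (x = -60 mm), with less than 35 N. Home against the stop, that end is 85 mm from the spindle axis and 10 mm outside the rails
- nut_blank_hole0 (a point): centre of the mouth, on the blank's top, of its plain through hole of dia 18 mm, 25 mm to the +x side of the blank's centre
- quill: origin at the point of the steel tap (dia 15 mm, tapered over the last 8 mm), on the spindle axis, 4 to 8 mm above the blank's top at the start. It sinks 30 mm per full turn of the crank clockwise (4.77 mm per rad), rises the same when turned back; this frame does not turn itself
- head_top (a point): centre of the top of the tapper's head, on the spindle axis. The brass depth collar (dia 34, 10 mm high) sits on the spindle under the head, above the tap; its height on the spindle differs each time by up to 2 mm either way and is not measured. It meets the blank 0.83 to 1.07 turns after the start, in the third forward stroke, and must then press it with 4 to 120 N
- crank (a joint): angle of crank and spindle, rad, growing clockwise seen from above (forward, down); at 0 the arm points along the tapper's +x; starts between -0.3 and 0.3. Running resistance about 2.5 N at the knob; it stays where it is left. Once the collar is seated, each 10 N of press adds about 1 N at the knob: 2 to 6 N more than in running is snug, 12 N more is too much. Self-locking: let go, 25 N or less remains
- knob_centre (a point): centre of the upright red crank knob, a round grip of dia 21 mm, 50 mm high, that spins freely on its pin, so it can be held without turning the hand. Its axis is 50 mm from the spindle axis; about 214 mm above the bench at the start and sinking with the tap. The flat top of the crank arm and hub is 24 mm below this point; nothing but the knob stands above it
- tool_box: open wooden tool box, fixed, always in the same place: world x = 0.41 to 0.61 m, y = -0.11 to 0.25 m; its body is 120 mm high, its lid stands up to 320 mm above the bench over the half nearer the robot. Keep the hand and arm clear of it: travel above it or past it
- oil_can: red thumb oil can, dia 66 mm, 135 mm tall, in front of the tool box, loose bystander; origin at the centre of its underside
- tape_measure: yellow and black tape measure, 43 x 82 x 68 mm, in front of the tool box, loose bystander; origin at the centre of its underside
- screw_jar: clear jar with a green lid, dia 69 mm, 84 mm tall, beyond the tapper, loose bystander; origin at the centre of its underside

How it is judged (in metres and radians):
On the way, in this order (a step that is already met when the one before it is completed fails the run):
1. the nut blank is home against the stop, its hole within 2.5 mm of the spindle axis (horizontal distance between nut_blank_hole0 and quill below 0.0025 m and angle between nut_blank's own z axis and vertical below 0.05 rad), for 0.2 s.
2. the tap has been turned half a turn forward from its start (0.42 to 0.60 turn, 12.6 to 18 mm down) and pauses (distance of quill from where it was at the start of the episode between 0.0126 and 0.018 m and velocity of joint crank between -0.4 and 0.4 rad/s), for 0.1 s.
3. it has been turned a quarter back (to 0.15 to 0.35 turn from its start, 4.5 to 10.5 mm down) and pauses (distance of quill from where it was at the start of the episode between 0.0045 and 0.0105 m and velocity of joint crank between -0.4 and 0.4 rad/s), for 0.1 s.
4. it has been turned half a turn forward again (to 0.65 to 0.85 turn from its start, 19.5 to 25.5 mm down) and pauses (distance of quill from where it was at the start of the episode between 0.0195 and 0.0255 m and velocity of joint crank between -0.4 and 0.4 rad/s), for 0.1 s.
5. it has been turned a quarter back again (to 0.38 to 0.60 turn from its start, 11.4 to 18 mm down) and pauses (distance of quill from where it was at the start of the episode between 0.0114 and 0.018 m and velocity of joint crank between -0.4 and 0.4 rad/s), for 0.1 s.
At the end, for the whole second after the job is handed in: the blank is home, its hole within 2.5 mm of the spindle axis; the tap stands at least 23.5 mm below its start, the depth collar presses on the blank with more than 4 N, and the crank is at rest (all of step 1 and distance of quill from where it was at the start of the episode above 0.0235 m and contact force between quill and nut_blank above 4 N and velocity of joint crank between -0.1 and 0.1 rad/s); the robot touches nothing.
It fails at once if the tap or its collar is forced against the blank with more than 120 N (contact force between quill and nut_blank above 120 N).
It fails at once if the blank is pushed with more than 35 N (contact force between the fingers and nut_blank above 35 N).
It fails at once if the oil can is moved more than 30 mm (distance of oil_can from where it was at the start of the episode above 0.03 m).
It fails at once if the tape measure is moved more than 30 mm (distance of tape_measure from where it was at the start of the episode above 0.03 m).
It fails at once if the screw jar is moved more than 30 mm (distance of screw_jar from where it was at the start of the episode above 0.03 m).
It also fails if it takes over 72 s, if anything falls off the work surface, if the arm or the gripper's body presses on something with over 40 N, if the wrist force passes 120 N, or if a joint passes its speed limit or range.

## Robot

A 6-joint arm with a two-finger parallel gripper is mounted at the origin on a cart in front of the work surface, level with it; the furniture and walls round the work are solid. World frame = base frame: x ahead of the robot, y to its left, z up, the work surface at z = 0. Lengths are in m, angles in degrees, forces in N, time in s.
With the tool pointing down it reaches from about 0.375 to 0.9 m from the base axis. Payload 3.1 kg.
Tool frame: the origin (TCP) lies at the very end of the fingers, on their centre line; the grasp point (between the pads) lies 19 mm behind it (bot.tcp_to_grasp is the distance from the TCP to the grasp point, in m); z points along the fingers, y is the direction in which the jaws open and shut (so a half turn about z gives the same grasp; the last joint's range is limited). The gripper opens to 87 mm and grips with 3 to 60 N. Pads are 19 mm wide; open, the fingers measure 117 mm over their backs; the gripper's body (75 mm by 190 mm) begins 51 mm behind the grasp point.
Start: joints at [-76.232, 30.224, 82.088, -0, 67.689, -10.227], TCP at [0.254, -0.571, 0.197] pointing down, gripper open.
Joint ranges: [-176.69, 176.69], [-43.24, 126.21], [12.49, 139.97], [-82, 262], [0, 151.66], [-163.58, 163.58]. Speed limits (degrees/s): [159.86, 159.86, 180, 180, 180, 180].

## Interface

Orientations are given as a 3x3 rotation matrix whose columns are the frame's x, y, z axes.
In Python, from rig import telemetry, eyes, order, bot gives the robot as it stands. The module is installed in compiled form; this text tells all that it offers.
- The arm moves only by the tool servo_tool, never from a script. Its argument "targets" is a list of rows, each a list of 2 entries, a list of its own where there are three numbers: the shift along the tool's x, y, z in m, then the turn, a rotation vector about the tool's x, y, z in rad. In form: [[[tx, ty, tz], [wx, wy, wz]], ...]. A call has 1 to 12 rows; each row is the pose to reach, as a shift and turn from the pose commanded when the call began, along the tool's axes at that moment; what a row does not reach only later rows make up. A row lasts 1/8 s, in which the tool goes at most 62.5 mm and 10.7 degrees, less where a joint would pass 70% of its speed; a pose out of reach is approached as far as the arm can. A call with a gripper value outside its range is refused whole. "gripper" is the finger opening in m, from 0 to 0.087, set as the call begins (left out, the last holds). The fingers move at their own pace and stop on an object; the grip force is fixed at half the most. Time passes only in rows, so rows that repeat a pose let the fingers close. It gives the time, the measured TCP pose, the force and the opening at its end, in the units of the state.
- telemetry.read_state(): the state, without advancing time (a new reading comes with each control period).
- eyes.capture(name): name is "side" or "top" or "wrist"; returns a dict with "pixels" (400x640x3 uint8, blue, green, red), "intrinsics" (3x3 intrinsics, pixels), "extrinsics" (4x4, takes a point from camera to world coordinates); the wrist camera has in their place "T_tool_cam" (4x4, takes a point from camera to tool coordinates, whose origin is the TCP and whose axes are the flange's). Camera axes: x right, y down, z forward; pixel columns grow to the right and rows downward; lengths in m; the calibration is good to about 2 mm. A picture is of the moment at which its call begins: read the wrist's pose just before it. There is no depth.
- order.hand_in(): hands the job in, once; it reports no verdict.
The state is a dict: "time_s": time; "joint_positions": joint angles; "qvel": joint speeds; "tau": joint torques, N m; "position": TCP position; "tcp_rot": TCP orientation; "force": force on the tool from outside, world axes, zero at the start; "moment": the same for the moment, N m; "opening": opening from 0.0 (shut) to 1.0 (fully open).
Only numpy, scipy, OpenCV 4.12 (cv2) and the standard library are available. Lean on these libraries where they do the work, as an engineer would, in place of code of your own. Each camera call takes 0.05 s, during which the arm holds its last target. There are 200 camera calls.

## Working session

There is one attempt and no reset: what is moved stays moved. The work goes in short steps, Python scripts to look and compute and a tool call to move; the robot and the scene stay as the last step left them, time stands still between calls to the robot, and variables do not carry over. Pictures are saved under pics/ and viewed, about 8 in all and at most 12, crops included, and the job is handed in when it is done.

Besides the shell and the picture viewer there is one more tool, called after "Emit:" by a JSON object that holds its "method" and its "body", one argument or row to a line. servo_tool: Moves the arm, as the interface text tells. Its arguments: {"type":"object","properties":{"targets":{"type":"array","items":{"type":"array"}},"gripper":{"type":"number"}},"required":["targets"]}

```bash
mkdir -p pics; python3 - <<'E'
from rig import telemetry, eyes, order, bot
import cv2, numpy as np
s=telemetry.read_state(); print(s)
print(bot.tcp_to_grasp)
for n in("side","top"):
    c=eyes.capture(n); cv2.imwrite(f"pics/{n}0.png",c["pixels"]); print(n,c["intrinsics"],c["extrinsics"])
    np.savez(f"{n}0.npz",**c)
E
```

```text
{'time_s': 0.0, 'joint_positions': array([-7.62315581e+01,  3.02791812e+01,  8.21586539e+01, -1.80715306e-03,
        6.76884596e+01, -1.02258329e+01]), 'qvel': array([-0.13441896,  0.01571784,  0.05524547, -0.00101348, -0.01020974,
       -0.01750623]), 'tau': array([ 9.17746693e-04, -4.40039241e+01, -1.76590562e+01,  6.33442705e-02,
        5.82565984e-02, -1.71708280e-04]), 'position': array([ 0.25399015, -0.57017809,  0.19565681]), 'tcp_rot': array([[ 9.13581314e-01,  4.06655723e-01, -5.52950755e-04],
       [ 4.06655937e-01, -9.13578894e-01,  2.13397364e-03],
       [ 3.62628455e-04, -2.17441915e-03, -9.99997570e-01]]), 'force': array([-0.24599573,  0.50275185, -0.50885754]), 'moment': array([-0.02205563,  0.03288646, -0.00283675]), 'opening': 1.0038561401804658}
0.0187
side [[389.14326087   0.         318.35058476]
 [  0.         389.14326087 204.47933973]
 [  0.           0.           1.        ]] [[-0.85886625 -0.34463034  0.3789178   0.15825302]
 [-0.51206942  0.56103638 -0.65040224  0.51288671]
 [ 0.01156168 -0.75264075 -0.65832987  0.74918664]
 [ 0.          0.          0.          1.        ]]
top [[501.38202712   0.         329.46301499]
 [  0.         501.38202712 201.61085009]
 [  0.           0.           1.        ]] [[ 1.52894102e-03 -9.93121742e-01  1.17076336e-01  3.50227532e-01]
 [-9.99882349e-01 -3.30516021e-03 -1.49788197e-02 -9.61807675e-02]
 [ 1.52627475e-02 -1.17039661e-01 -9.93009953e-01  1.55381518e+00]
 [ 0.00000000e+00  0.00000000e+00  0.00000000e+00  1.00000000e+00]]
```

View pics/side0.png

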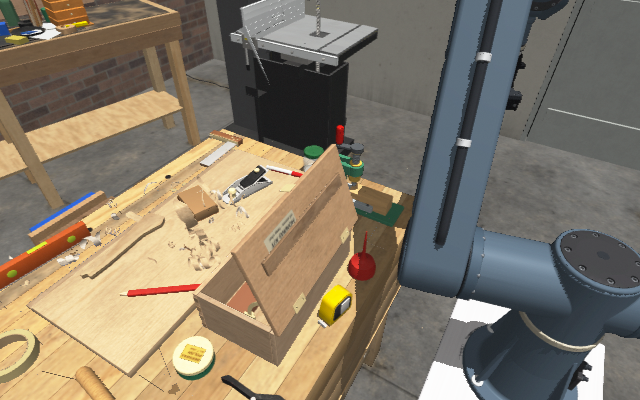

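View pics/top0.png

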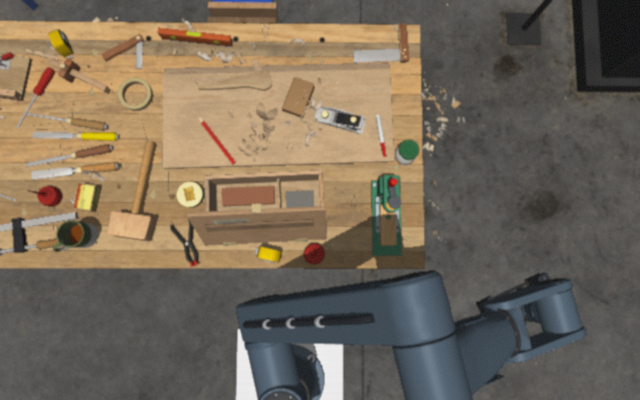

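Side: tapper behind the tool box, knob at about (341,133). Top: tapper at (387,215), column toward +x, knob at (393,182), blank at (388,231), jar at (407,152), can at (314,253), tape at (269,254).

```bash
cat > h.py <<'E'
import numpy as np, cv2
def ray(c,px,T=None):
    T=c["extrinsics"] if T is None else T
    d=np.linalg.inv(c["intrinsics"])@np.array([px[0],px[1],1.0]); return T[:3,3],T[:3,:3]@d
def onz(c,px,z,T=None):
    o,d=ray(c,px,T); return o+d*(z-o[2])/d[2]
def tri(*rs):
    A=np.zeros((3,3));b=np.zeros(3)
    for o,d in rs:
        d=d/np.linalg.norm(d);P=np.eye(3)-np.outer(d,d);A+=P;b+=P@o
    p=np.linalg.solve(A,b)
    return p,[np.linalg.norm(np.cross(p-o,d/np.linalg.norm(d))) for o,d in rs]
def blobs(img,lo,hi,roi=None,amin=8):
    hsv=cv2.cvtColor(img,cv2.COLOR_BGR2HSV)
    if lo[0]>hi[0]: m=cv2.inRange(hsv,lo,(180,)+tuple(hi[1:]))|cv2.inRange(hsv,(0,)+tuple(lo[1:]),hi)
    else: m=cv2.inRange(hsv,lo,hi)
    if roi: k=np.zeros_like(m);x0,y0,x1,y1=roi;k[y0:y1,x0:x1]=255;m&=k
    cs,_=cv2.findContours(m,cv2.RETR_EXTERNAL,cv2.CHAIN_APPROX_NONE)
    return m,sorted([c for c in cs if cv2.contourArea(c)>=amin],key=cv2.contourArea,reverse=True)
def cen(c):
    M=cv2.moments(c);return np.array([M["m10"]/M["m00"],M["m01"]/M["m00"]])
E
python3 - <<'E'
from h import *
t=dict(np.load("top0.npz"));s=dict(np.load("side0.npz"))
mt,ct=blobs(t["pixels"],(170,120,80),(8,255,255),(370,165,410,200),3)
ms,cs=blobs(s["pixels"],(170,120,80),(8,255,255),(325,115,355,155),3)
for c in ct: print("top red",cen(c),cv2.contourArea(c),onz(t,cen(c),.239))
for c in cs: print("side red",cen(c),cv2.contourArea(c),cv2.boundingRect(c))
print(tri(ray(t,cen(ct[0])),ray(s,cen(cs[0]))))
mg,cg=blobs(t["pixels"],(55,60,30),(90,255,255),(360,165,412,265),50)
for c in cg:
    r=cv2.minAreaRect(c);print("green",r)
    print([onz(t,p,.012).round(4) for p in cv2.boxPoints(r)])
a=cv2.resize(t["pixels"][160:270,350:440],None,fx=5,fy=5,interpolation=cv2.INTER_CUBIC)
b=cv2.resize(s["pixels"][110:240,290:420],None,fx=4,fy=4,interpolation=cv2.INTER_CUBIC)
o=np.zeros((550,800,3),np.uint8);o[:550,:450]=a;o[:,450:800]=cv2.resize(b,(350,350))[0:350].copy() if 0 else cv2.copyMakeBorder(cv2.resize(b,(350,350)),0,200,0,0,cv2.BORDER_CONSTANT);cv2.imwrite("pics/crop0.png",o)
E
```

```text
top red [392.47368421 181.95087719] 47.5 [ 0.55842541 -0.28345102  0.239     ]
side red [339.61561562 134.03153153] 111.0 (336, 125, 8, 19)
(array([ 0.5624552 , -0.28687092,  0.21452991]), [np.float64(0.00016758078064550144), np.float64(0.00016758078064573782)])
green ((386.0, 214.5), (79.0, 28.0), 90.0)
[array([ 0.6161, -0.2521,  0.012 ]), array([ 0.6164, -0.3396,  0.012 ]), array([ 0.371, -0.336,  0.012]), array([ 0.3709, -0.25  ,  0.012 ])]
```

View pics/crop0.png

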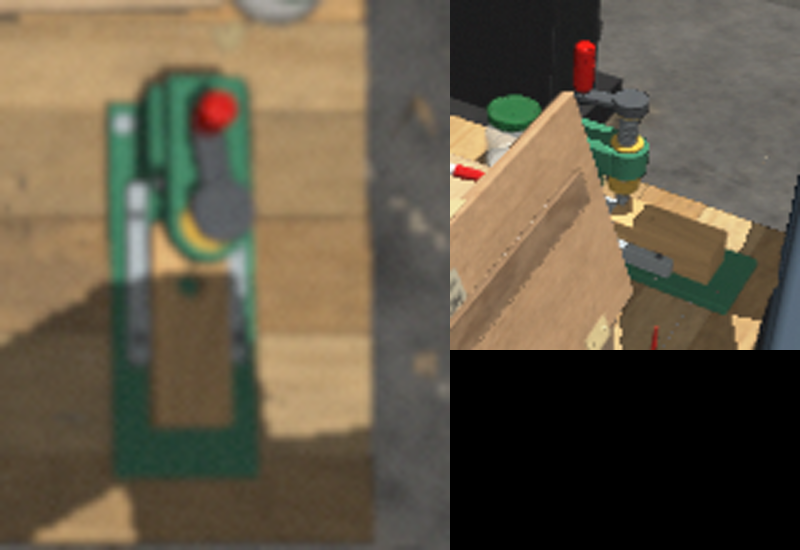

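Crop: knob top at (215,110), hub at (222,210), blank near end at y≈425, bed near edge y≈475. Knob triangulates to z=0.2145, as expected.

```bash
python3 - <<'E'
from rig import eyes
c=eyes.capture("wrist"); print(c["intrinsics"].round(1),c["T_tool_cam"].round(4))
E
```

```text
[[306.9   0.  319.1]
 [  0.  306.9 206.1]
 [  0.    0.    1. ]] [[-8.000e-04 -9.527e-01 -3.039e-01  8.490e-02]
 [ 1.000e+00 -5.000e-04 -8.000e-04 -1.100e-03]
 [ 6.000e-04 -3.039e-01  9.527e-01 -1.884e-01]
 [ 0.000e+00  0.000e+00  0.000e+00  1.000e+00]]
```

Emit:
{"method": "servo_tool", "body": {
  "targets": [
    [[0, 0, -0.03], [0, 0, -0.18]],
    [[0.02, -0.012, -0.06], [0, 0, -0.36]],
    [[0.05, -0.03, -0.09], [0, 0, -0.54]],
    [[0.08, -0.05, -0.12], [0, 0, -0.72]],
    [[0.11, -0.07, -0.133], [0, 0, -0.9]],
    [[0.14, -0.09, -0.133], [0, 0, -1.08]],
    [[0.17, -0.107, -0.133], [0, 0, -1.26]],
    [[0.2, -0.125, -0.133], [0, 0, -1.44]],
    [[0.23, -0.143, -0.133], [0, 0, -1.62]],
    [[0.255, -0.16, -0.133], [0, 0, -1.8]],
    [[0.275, -0.172, -0.133], [0, 0, -1.98]],
    [[0.289, -0.179, -0.133], [0, 0, -2.16]]
  ]
}}

```text
time_s: 1.65
position: [0.4457, -0.2885, 0.3294]
tcp_rot: [[-0.85, 0.528, -0.001], [0.528, 0.85, 0.001], [0.001, 0.0, -1.0]]
force: [-0.4, -0.2, -0.1]
opening: 1.0
```

Emit:
{"method": "servo_tool", "body": {
  "targets": [
    [[0, 0, 0], [0, 0, -0.18]],
    [[0, 0, 0], [0, 0, -0.36]],
    [[0, 0, 0], [0, 0, -0.562]],
    [[0, 0, 0], [0, 0, -0.562]],
    [[0, 0, 0], [0, 0, -0.562]],
    [[0, 0, 0], [0, 0, -0.562]]
  ]
}}

```text
time_s: 2.4
position: [0.4454, -0.2899, 0.3296]
tcp_rot: [[-1.0, 0.002, -0.0], [0.002, 1.0, 0.0], [0.0, 0.0, -1.0]]
force: [0.3, 0.4, -0.1]
opening: 0.997
```

```bash
cat > w.py <<'E'
import sys
from rig import telemetry, eyes
from h import *
def wrist(name):
    s=telemetry.read_state();c=eyes.capture("wrist")
    T=np.eye(4);T[:3,:3]=s["tcp_rot"];T[:3,3]=s["position"]
    c["extrinsics"]=T@c["T_tool_cam"];np.savez(name+".npz",**c);cv2.imwrite(f"pics/{name}.png",c["pixels"])
    print(s["time_s"],s["position"].round(4),s["tcp_rot"].round(4).tolist(),s["joint_positions"].round(1));return c
if __name__=="__main__": wrist(sys.argv[1])
E
python3 w.py w1
```

```text
2.4 [ 0.4454 -0.2899  0.3296] [[-1.0, 0.0024, -0.0001], [0.0024, 1.0, 0.0002], [0.0001, 0.0002, -1.0]] [ -45.1   15.2   84.9    0.    80.  -135. ]
```

View pics/w1.png

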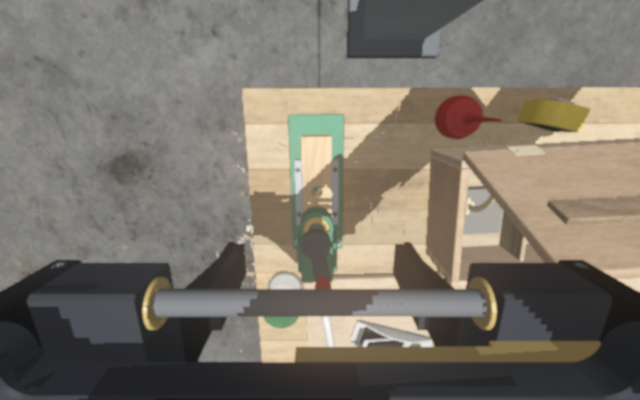

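Wrist view: bed near edge at row 115 (cols 288–344), blank's near end at row 136 (cols 301–332), its hole at (319,190), hub at (317,240), knob just showing at (322,283).

```bash
python3 - <<'E'
from h import *
c=dict(np.load("w1.npz"));im=c["pixels"];g=cv2.GaussianBlur(im,(3,3),0).astype(int)
hsv=cv2.cvtColor(im,cv2.COLOR_BGR2HSV)
m=cv2.inRange(hsv,(50,60,30),(95,255,255))
# green bed edges per row / column
L=[];R=[];
for r in range(122,200,6):
    x=np.where(m[r,280:355])[0]+280; L.append((x.min(),r));R.append((x.max()+1,r))
for n,P in(("bedL",L),("bedR",R)):
    W=np.array([onz(c,(p[0]-.5,p[1]),.012)[:2] for p in P]);f=np.polyfit(W[:,0],W[:,1],1);print(n,f.round(4),"y@.45",np.polyval(f,.45).round(4),W[:,1].round(4))
top=[np.where(m[100:130,x])[0].min()+100 for x in range(295,340,5)];print("near",[onz(c,(x,t-.5),.012)[0].round(4) for x,t in zip(range(295,340,5),top)])
nt=[]
for x in range(305,330,4):
    col=m[110:160,x];k=np.where(col)[0].max()+110
    nt.append(k+1)
print("blank near rows",nt,[onz(c,(x,t-.5),.052)[:2].round(4) for x,t in zip(range(305,330,4),nt)])
for r in (145,155,165,175):
    row=m[r,290:345]; z=np.where(row==0)[0]+290; print(r,z.min(),z.max(),[onz(c,(v,r),.052)[:2].round(4) for v in(z.min()-.5,z.max()+.5)])
a=cv2.resize(im[105:300,270:370],None,fx=4,fy=3,interpolation=cv2.INTER_CUBIC)
cv2.imwrite("pics/w1c.png",cv2.resize(im[105:300,255:385],None,fx=4,fy=3,interpolation=cv2.INTER_CUBIC))
E
```

```text
Traceback (most recent call last):
ValueError: zero-size array to reduction operation minimum which has no identity
```

```bash
python3 - <<'E'
from h import *
c=dict(np.load("w1.npz"));im=c["pixels"]
hsv=cv2.cvtColor(im,cv2.COLOR_BGR2HSV)
for p in((295,150),(340,130),(318,125),(318,160),(338,190),(319,190),(298,180)): print(p,hsv[p[1],p[0]],end=" ")
m=cv2.inRange(hsv,(40,40,20),(100,255,255))
print()
for r in range(110,200,6):
    x=np.where(m[r,270:365])[0]+270
    if len(x): print(r,x.min(),x.max(),[onz(c,(v,r),.012)[:2].round(4) for v in(x.min()-.5,x.max()+.5)], [ (a,b) for a,b in zip(x[:-1],x[1:]) if b-a>10])
print([np.where(m[100:130,x])[0][:1]+100 for x in range(292,342,5)])
print([np.where(m[110:150,x])[0][-1:]+110 for x in range(304,330,4)])
cv2.imwrite("pics/w1c.png",cv2.resize(im[105:300,255:385],None,fx=4,fy=3,interpolation=cv2.INTER_CUBIC))
E
```

```text
(295, 150) [ 71  63 194] (340, 130) [ 74  70 196] (318, 125) [ 73  69 196] (318, 160) [ 18  65 253] (338, 190) [ 37  19 118] (319, 190) [ 45  47 152] (298, 180) [ 90   5 226] 
116 288 343 [array([ 0.3732, -0.338 ]), array([ 0.3735, -0.2494])] []
122 288 343 [array([ 0.3824, -0.3383]), array([ 0.3827, -0.2492])] []
128 289 343 [array([ 0.3917, -0.3371]), array([ 0.392, -0.249])] []
134 289 343 [array([ 0.401 , -0.3374]), array([ 0.4013, -0.2488])] []
140 289 342 [array([ 0.4105, -0.3377]), array([ 0.4108, -0.2502])] [(np.int64(300), np.int64(332))]
146 289 342 [array([ 0.4201, -0.338 ]), array([ 0.4204, -0.25  ])] [(np.int64(300), np.int64(332))]
152 290 342 [array([ 0.4299, -0.3367]), array([ 0.4301, -0.2498])] [(np.int64(300), np.int64(332))]
158 290 341 [array([ 0.4397, -0.337 ]), array([ 0.44  , -0.2513])] [(np.int64(299), np.int64(339))]
164 290 341 [array([ 0.4496, -0.3373]), array([ 0.4499, -0.2511])] [(np.int64(293), np.int64(340))]
170 290 341 [array([ 0.4597, -0.3377]), array([ 0.46  , -0.2509])] [(np.int64(293), np.int64(340))]
176 291 341 [array([ 0.4699, -0.3363]), array([ 0.4702, -0.2507])] [(np.int64(293), np.int64(340))]
182 291 341 [array([ 0.4802, -0.3366]), array([ 0.4805, -0.2505])] [(np.int64(293), np.int64(340))]
188 291 341 [array([ 0.4906, -0.337 ]), array([ 0.4909, -0.2503])] [(np.int64(293), np.int64(316)), (np.int64(320), np.int64(340))]
194 291 341 [array([ 0.5012, -0.3373]), array([ 0.5015, -0.2501])] [(np.int64(293), np.int64(340))]
[array([115]), array([115]), array([115]), array([114]), array([114]), array([114]), array([114]), array([114]), array([114]), array([114])]
[array([134]), array([134]), array([134]), array([134]), array([134]), array([134]), array([134])]
```

View pics/w1c.png

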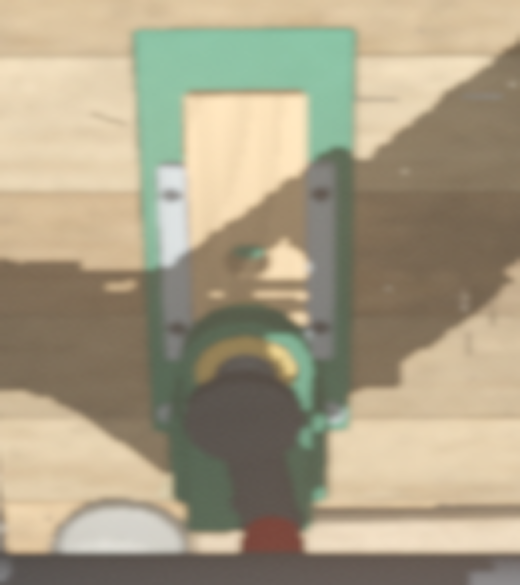

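Crop: bed edges straight (yaw ≈ 0), blank near end row ≈92/3+105, hub centre ≈(245,413) → (316,243), brass collar visible beyond the head rim.

```bash
python3 - <<'E'
from h import *
c=dict(np.load("w1.npz"))
print("near end",onz(c,(316,134.8),.052),[onz(c,(v,146),.052)[:2].round(4) for v in(300.5,331.5)])
print("hub",onz(c,(316.3,242.7),.190)); print("hole",onz(c,(317.5,189.7),.052))
print("bed near",onz(c,(316,114),.012))
t=dict(np.load("top0.npz"));print("hub top cam",onz(t,(394.4-.4,202.2),.190),"knob",onz(t,(392.5,181.9),.232))
E
```

```text
near end [ 0.39920032 -0.29273159  0.052     ] [array([ 0.4155, -0.3161]), array([ 0.4157, -0.2696])]
hub [ 0.51099104 -0.2918702   0.19      ]
hole [ 0.4832992  -0.29090693  0.052     ]
bed near [ 0.3703467  -0.29290204  0.012     ]
hub top cam [ 0.50998347 -0.29388475  0.19      ] knob [ 0.55967167 -0.28452033  0.232     ]
```

Emit:
{"method": "servo_tool", "body": {
  "targets": [
    [[0.04, -0.0015, 0.0], [0, 0, 0]],
    [[0.075, -0.003, 0.03], [0, 0, 0]],
    [[0.075, -0.003, 0.08], [0, 0, 0]],
    [[0.075, -0.003, 0.13], [0, 0, 0]],
    [[0.075, -0.003, 0.18], [0, 0, 0]],
    [[0.075, -0.003, 0.22], [0, 0, 0]],
    [[0.075, -0.003, 0.255], [0, 0, 0]],
    [[0.075, -0.003, 0.28], [0, 0, 0]],
    [[0.075, -0.003, 0.295], [0, 0, 0]],
    [[0.075, -0.003, 0.305], [0, 0, 0]],
    [[0.075, -0.003, 0.307], [0, 0, 0]],
    [[0.075, -0.003, 0.307], [0, 0, 0]]
  ],
  "gripper": 0
}}

```text
time_s: 3.95
position: [0.3707, -0.2931, 0.023]
tcp_rot: [[-1.0, 0.001, 0.001], [0.001, 1.0, -0.001], [-0.001, -0.001, -1.0]]
force: [0.0, 0.1, -0.6]
opening: 0.007
```

Emit:
{"method": "servo_tool", "body": {
  "targets": [
    [[-0.006, 0, 0], [0, 0, 0]],
    [[-0.012, 0, 0], [0, 0, 0]],
    [[-0.016, 0, 0], [0, 0, 0]],
    [[-0.02, 0, 0], [0, 0, 0]],
    [[-0.024, 0, 0], [0, 0, 0]],
    [[-0.028, 0, 0], [0, 0, 0]],
    [[-0.032, 0, 0], [0, 0, 0]],
    [[-0.036, 0, 0], [0, 0, 0]],
    [[-0.039, 0, 0], [0, 0, 0]],
    [[-0.041, 0, 0], [0, 0, 0]]
  ]
}}

```text
time_s: 5.2
position: [0.4097, -0.2916, 0.0226]
tcp_rot: [[-1.0, 0.0, -0.004], [0.0, 1.0, 0.003], [0.004, 0.003, -1.0]]
force: [-5.0, -0.8, 4.0]
opening: 0.005
```

Emit:
{"method": "servo_tool", "body": {
  "targets": [
    [[-0.0015, 0, 0], [0, 0, 0]],
    [[-0.003, 0, 0], [0, 0, 0]],
    [[-0.0045, 0, 0], [0, 0, 0]],
    [[-0.006, 0, 0], [0, 0, 0]]
  ]
}}

```text
time_s: 5.7
position: [0.4155, -0.2916, 0.0226]
tcp_rot: [[-1.0, 0.0, -0.004], [0.0, 1.0, 0.003], [0.004, 0.003, -1.0]]
force: [-5.9, 0.6, 4.8]
opening: 0.005
```

Emit:
{"method": "servo_tool", "body": {
  "targets": [
    [[-0.001, 0, 0], [0, 0, 0]],
    [[-0.002, 0, 0], [0, 0, 0]],
    [[-0.003, 0, 0], [0, 0, 0]]
  ]
}}

```text
time_s: 6.08
position: [0.4183, -0.2916, 0.0226]
tcp_rot: [[-1.0, -0.0, -0.004], [-0.0, 1.0, 0.003], [0.004, 0.003, -1.0]]
force: [-7.2, -0.8, 5.6]
opening: 0.009
```

Emit:
{"method": "servo_tool", "body": {
  "targets": [
    [[-0.001, 0, 0], [0, 0, 0]],
    [[-0.002, 0, 0], [0, 0, 0]]
  ]
}}

```text
time_s: 6.32
position: [0.4184, -0.2914, 0.0226]
tcp_rot: [[-1.0, -0.002, -0.008], [-0.002, 1.0, 0.004], [0.008, 0.004, -1.0]]
force: [-12.4, -2.9, 7.1]
opening: 0.004
```

Emit:
{"method": "servo_tool", "body": {
  "targets": [
    [[-0.001, 0, 0], [0, 0, 0]],
    [[-0.001, 0, 0], [0, 0, 0]]
  ]
}}

```text
time_s: 6.58
position: [0.4184, -0.2913, 0.0226]
tcp_rot: [[-1.0, -0.002, -0.009], [-0.002, 1.0, 0.004], [0.009, 0.004, -1.0]]
force: [-13.8, -2.8, 7.4]
opening: 0.003
```

Stopped at TCP x = 0.4184 with force rising; blank is home (spindle ≈ 0.513). Retreat and look over the knob.

Emit:
{"method": "servo_tool", "body": {
  "targets": [
    [[0.01, 0, 0], [0, 0, 0]],
    [[0.04, 0, 0], [0, 0, 0]],
    [[0.045, 0, -0.04], [0, 0, 0]],
    [[0.045, 0, -0.1], [0, 0, 0]],
    [[0.045, 0, -0.16], [0, 0, 0]],
    [[0.045, 0, -0.22], [0, 0, 0]],
    [[0.045, 0, -0.28], [0, 0, 0]],
    [[0.02, 0, -0.312], [0, 0, 0]],
    [[-0.03, 0, -0.317], [0, 0, 0]],
    [[-0.08, 0.002, -0.317], [0, 0, 0]],
    [[-0.12, 0.004, -0.317], [0, 0, 0]],
    [[-0.132, 0.005, -0.317], [0, 0, 0]]
  ]
}}

```text
time_s: 8.07
position: [0.5574, -0.2873, 0.3387]
tcp_rot: [[-1.0, -0.001, 0.0], [-0.001, 1.0, 0.001], [-0.0, 0.001, -1.0]]
force: [0.4, 0.3, -0.4]
opening: 0.005
```

Emit:
{"method": "servo_tool", "body": {
  "targets": [
    [[0, 0, 0], [0, 0, 0]],
    [[0, 0, 0], [0, 0, 0]],
    [[0, 0, 0], [0, 0, 0]],
    [[0, 0, 0], [0, 0, 0]]
  ],
  "gripper": 0.087
}}

```text
time_s: 8.57
position: [0.5547, -0.2883, 0.3401]
tcp_rot: [[-1.0, 0.002, 0.0], [0.002, 1.0, -0.0], [-0.0, -0.0, -1.0]]
force: [-0.2, 0.1, 0.3]
opening: 0.375
```

```bash
python3 w.py w2; python3 - <<'E'
from h import *
c=dict(np.load("w2.npz"))
m,cs=blobs(c["pixels"],(165,90,50),(10,255,255),(270,150,370,320),20)
for k in cs[:4]: print(cen(k),cv2.contourArea(k),cv2.boundingRect(k),cv2.minEnclosingCircle(k),onz(c,cen(k),.239))
cv2.imwrite("pics/w2c.png",cv2.resize(c["pixels"][90:290,240:400],None,fx=3.5,fy=3,interpolation=cv2.INTER_CUBIC))
E
```

```text
8.575 [ 0.5547 -0.2883  0.3401] [[-1.0, 0.0018, 0.0002], [0.0018, 1.0, -0.0003], [-0.0002, -0.0003, -1.0]] [ -37.7   23.3   70.9   -0.    85.8 -127.6]
[321.28458185 200.84740388] 420.5 (312, 187, 20, 28) ((321.0555419921875, 200.5), 13.841580390930176) [ 0.55784631 -0.28470261  0.239     ]
[321.45440252 243.24056604] 106.0 (318, 231, 9, 24) ((321.0, 242.5), 11.884963989257812) [ 0.60346317 -0.28454585  0.239     ]
```

View pics/w2c.png

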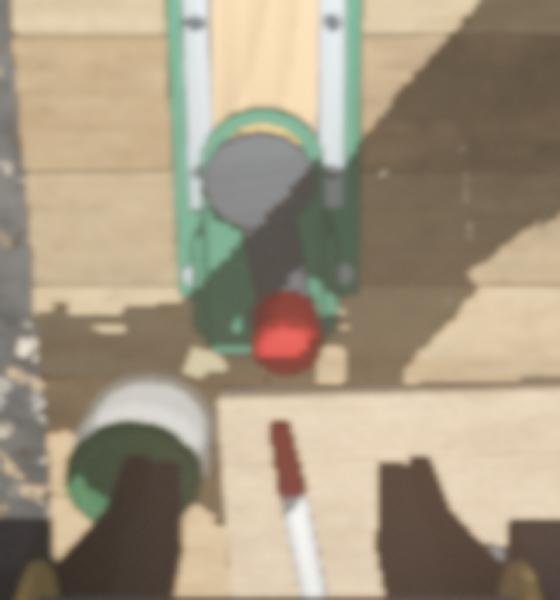

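```bash
python3 - <<'E'
from h import *
c=dict(np.load("w2.npz"))
k=onz(c,(321.8,205),.239);h=onz(c,(314.3,150),.190);print(k,h,np.linalg.norm((k-h)[:2]),np.degrees(np.arctan2(-(k-h)[1],(k-h)[0])))
s=dict(np.load("side0.npz"))
o,d=ray(s,(339.8,134));print("side ray at z .214:",onz(s,(339.8,134),.214), "x at y=-.2845:",o+d*(-.2845-o[1])/d[1])
E
```

```text
[ 0.56213793 -0.28419439  0.239     ] [ 0.51449763 -0.29197458  0.19      ] 0.04827141480324724 -9.275157250287524
side ray at z .214: [ 0.56268223 -0.28801562  0.214     ] x at y=-.2845: [ 0.56090696 -0.2845      0.21634924]
```

Knob at (0.562,-0.2845), spindle ≈ (0.513,-0.292), crank about -9°; radius checks (48 vs 50 mm). Descend on the knob, then close.

Emit:
{"method": "servo_tool", "body": {
  "targets": [
    [[-0.007, 0.004, 0.0], [0, 0, 0]],
    [[-0.007, 0.004, 0.0], [0, 0, 0]],
    [[-0.007, 0.004, 0.0], [0, 0, 0]],
    [[-0.007, 0.004, 0.04], [0, 0, 0]],
    [[-0.007, 0.004, 0.08], [0, 0, 0]],
    [[-0.007, 0.004, 0.11], [0, 0, 0]],
    [[-0.007, 0.004, 0.13], [0, 0, 0]],
    [[-0.007, 0.004, 0.141], [0, 0, 0]],
    [[-0.007, 0.004, 0.141], [0, 0, 0]],
    [[-0.007, 0.004, 0.141], [0, 0, 0]]
  ]
}}

```text
time_s: 9.88
position: [0.5631, -0.2845, 0.1997]
tcp_rot: [[-1.0, 0.001, 0.002], [0.001, 1.0, -0.001], [-0.002, -0.001, -1.0]]
force: [-0.3, 0.2, 0.8]
opening: 1.0
```

Emit:
{"method": "servo_tool", "body": {
  "targets": [
    [[0, 0, 0], [0, 0, 0]],
    [[0, 0, 0], [0, 0, 0]],
    [[0, 0, 0], [0, 0, 0]],
    [[0, 0, 0], [0, 0, 0]],
    [[0, 0, 0], [0, 0, 0]],
    [[0, 0, 0], [0, 0, 0]],
    [[0, 0, 0], [0, 0, 0]],
    [[0, 0, 0], [0, 0, 0]]
  ],
  "gripper": 0.01
}}

```text
time_s: 10.88
position: [0.5626, -0.2848, 0.1987]
tcp_rot: [[-1.0, 0.001, 0.0], [0.001, 1.0, -0.002], [-0.0, -0.002, -1.0]]
force: [0.4, -2.5, -0.6]
opening: 0.225
```

```bash
python3 w.py w3; python3 -c "
from rig import telemetry;s=telemetry.read_state();print(s['force'],s['moment'],s['opening'])"
```

```text
10.875 [ 0.5626 -0.2848  0.1987] [[-1.0, 0.0007, 0.0004], [0.0007, 1.0, -0.0015], [-0.0004, -0.0015, -1.0]] [-3.700e+01  3.050e+01  8.120e+01 -1.000e-01  6.830e+01 -1.269e+02]
[-0.18148672 -1.80187617 -1.16633259] [-0.19764084 -0.1504849   0.00107118] 0.22286565253885512
```

View pics/w3.png

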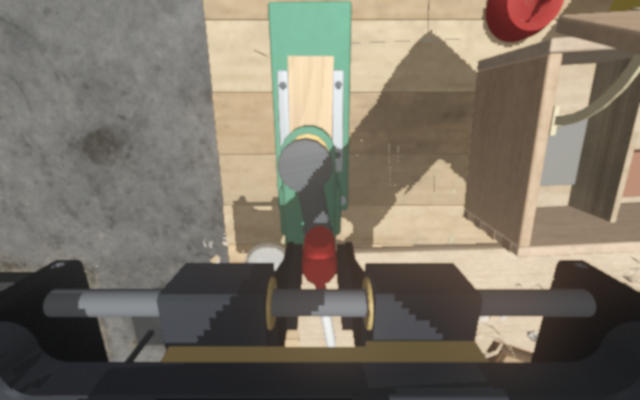

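Gripped: knob between pads at (320,255), arm clear of fingertips.

```bash
cat > arc.py <<'E'
import sys,numpy as np
# arc.py R th0 dth n [repeat]: rows in tool axes (tool x=-X, y=+Y, z=down), start at commanded crank angle th0 deg
R,t0,dt,n=float(sys.argv[1]),*map(float,sys.argv[2:4]),int(sys.argv[4])
rows=[]
for k in range(1,n+1):
    t=np.radians(t0+dt*k/n);a=np.radians(t0)
    rows.append([[round(-R*(np.cos(t)-np.cos(a)),4),round(-R*(np.sin(t)-np.sin(a)),4),round(.030*dt*k/n/360,4)],[0,0,0]])
print(rows)
E
python3 - <<'E'
from h import *
c=dict(np.load("w3.npz"));print("hub",onz(c,(305,162),.19))
E
python3 arc.py 0.05 -8.3 90 6; python3 arc.py 0.05 81.7 90 6; python3 arc.py .05 171.7 -90 6; python3 arc.py .05 81.7 180 12; python3 arc.py .05 261.7 -90 6
```

```text
hub [ 0.51169843 -0.29241386  0.19      ]
[[[np.float64(-0.0002), np.float64(-0.0131), 0.0012], [0, 0, 0]], [[np.float64(0.003), np.float64(-0.0257), 0.0025], [0, 0, 0]], [[np.float64(0.0094), np.float64(-0.0371), 0.0037], [0, 0, 0]], [[np.float64(0.0185), np.float64(-0.0465), 0.005], [0, 0, 0]], [[np.float64(0.0297), np.float64(-0.0531), 0.0062], [0, 0, 0]], [[np.float64(0.0423), np.float64(-0.0567), 0.0075], [0, 0, 0]]]
[[[np.float64(0.0131), np.float64(-0.0002), 0.0012], [0, 0, 0]], [[np.float64(0.0257), np.float64(0.003), 0.0025], [0, 0, 0]], [[np.float64(0.0371), np.float64(0.0094), 0.0037], [0, 0, 0]], [[np.float64(0.0465), np.float64(0.0185), 0.005], [0, 0, 0]], [[np.float64(0.0531), np.float64(0.0297), 0.0062], [0, 0, 0]], [[np.float64(0.0567), np.float64(0.0423), 0.0075], [0, 0, 0]]]
[[[np.float64(-0.0036), np.float64(-0.0126), -0.0012], [0, 0, 0]], [[np.float64(-0.0102), np.float64(-0.0238), -0.0025], [0, 0, 0]], [[np.float64(-0.0196), np.float64(-0.0329), -0.0037], [0, 0, 0]], [[np.float64(-0.031), np.float64(-0.0392), -0.005], [0, 0, 0]], [[np.float64(-0.0436), np.float64
[... 537 characters left out ...]
], [[np.float64(0.0537), np.float64(0.068), 0.01], [0, 0, 0]], [[np.float64(0.0473), np.float64(0.0794), 0.0112], [0, 0, 0]], [[np.float64(0.0382), np.float64(0.0887), 0.0125], [0, 0, 0]], [[np.float64(0.027), np.float64(0.0954), 0.0137], [0, 0, 0]], [[np.float64(0.0144), np.float64(0.099), 0.015], [0, 0, 0]]]
[[[np.float64(0.0126), np.float64(-0.0036), -0.0012], [0, 0, 0]], [[np.float64(0.0238), np.float64(-0.0102), -0.0025], [0, 0, 0]], [[np.float64(0.0329), np.float64(-0.0196), -0.0037], [0, 0, 0]], [[np.float64(0.0392), np.float64(-0.031), -0.005], [0, 0, 0]], [[np.float64(0.0424), np.float64(-0.0436), -0.0062], [0, 0, 0]], [[np.float64(0.0423), np.float64(-0.0567), -0.0075], [0, 0, 0]]]
```

Emit:
{"method": "servo_tool", "body": {
  "targets": [
    [[-0.0002, -0.0131, 0.0012], [0, 0, 0]],
    [[0.003, -0.0257, 0.0025], [0, 0, 0]],
    [[0.0094, -0.0371, 0.0037], [0, 0, 0]],
    [[0.0185, -0.0465, 0.005], [0, 0, 0]],
    [[0.0297, -0.0531, 0.0062], [0, 0, 0]],
    [[0.0423, -0.0567, 0.0075], [0, 0, 0]],
    [[0.0423, -0.0567, 0.0075], [0, 0, 0]]
  ]
}}

```text
time_s: 11.8
position: [0.5176, -0.3437, 0.1909]
tcp_rot: [[-1.0, 0.002, -0.003], [0.002, 1.0, -0.004], [0.003, -0.004, -1.0]]
force: [-1.3, -6.0, -3.3]
opening: 0.227
```

```bash
cat > arc2.py <<'E'
import sys,json,numpy as np
# arc2.py cx cy  px py pz(commanded now)  z_at_th0 th0  tstart tend n : rows relative to commanded pose
cx,cy,px,py,pz,z0,th0,ts,te=map(float,sys.argv[1:10]);n=int(sys.argv[10]);rows=[]
for k in range(1,n+1):
    t=ts+(te-ts)*k/n;r=np.radians(t);X=cx+.05*np.cos(r);Y=cy-.05*np.sin(r);Z=z0-.03*(t-th0)/360
    rows.append([[round(float(v),4) for v in(px-X,Y-py,pz-Z)],[0,0,0]])
print(json.dumps(rows));print("cmd end",X.round(4),Y.round(4),round(Z,4))
E
python3 arc2.py .5127 -.294 .5197 -.3407 .1915 .199 -10.5 84.7 169.5 6
```

```text
[[[0.0147, -0.0027, 0.0016], [0, 0, 0]], [[0.0265, 0.0007, 0.0028], [0, 0, 0]], [[0.0372, 0.0068, 0.004], [0, 0, 0]], [[0.046, 0.0154, 0.0051], [0, 0, 0]], [[0.0524, 0.0259, 0.0063], [0, 0, 0]], [[0.0562, 0.0376, 0.0075], [0, 0, 0]]]
cmd end 0.4635 -0.3031 0.184
```

Emit:
{"method": "servo_tool", "body": {
  "targets": [
    [[0.0147, -0.0027, 0.0016], [0, 0, 0]],
    [[0.0265, 0.0007, 0.0028], [0, 0, 0]],
    [[0.0372, 0.0068, 0.004], [0, 0, 0]],
    [[0.046, 0.0154, 0.0051], [0, 0, 0]],
    [[0.0524, 0.0259, 0.0063], [0, 0, 0]],
    [[0.0562, 0.0376, 0.0075], [0, 0, 0]],
    [[0.0562, 0.0376, 0.0075], [0, 0, 0]],
    [[0.0562, 0.0376, 0.0075], [0, 0, 0]],
    [[0.0562, 0.0376, 0.0075], [0, 0, 0]],
    [[0.0562, 0.0376, 0.0075], [0, 0, 0]]
  ]
}}

```text
time_s: 13.05
position: [0.4639, -0.3026, 0.1836]
tcp_rot: [[-1.0, 0.001, -0.0], [0.001, 1.0, 0.001], [0.0, 0.001, -1.0]]
force: [3.4, 3.9, -0.2]
opening: 0.225
```

```bash
python3 arc2.py .513 -.294 .4635 -.3031 .184 .199 -10.5 169.5 79.5 6; python3 arc2.py .513 -.294 .5221 -.3432 .1915 .199 -10.5 79.5 259.5 10
```

```text
[[[-0.0044, -0.0124, -0.0013], [0, 0, 0]], [[-0.0115, -0.0234, -0.0025], [0, 0, 0]], [[-0.0212, -0.0321, -0.0038], [0, 0, 0]], [[-0.0328, -0.038, -0.005], [0, 0, 0]], [[-0.0456, -0.0407, -0.0063], [0, 0, 0]], [[-0.0586, -0.0401, -0.0075], [0, 0, 0]]]
cmd end 0.5221 -0.3432 0.1915
[[[0.0156, -0.0004, 0.0015], [0, 0, 0]], [[0.0306, 0.0041, 0.003], [0, 0, 0]], [[0.0435, 0.0129, 0.0045], [0, 0, 0]], [[0.053, 0.0253, 0.006], [0, 0, 0]], [[0.0583, 0.0401, 0.0075], [0, 0, 0]], [[0.0587, 0.0557, 0.009], [0, 0, 0]], [[0.0542, 0.0707, 0.0105], [0, 0, 0]], [[0.0454, 0.0836, 0.012], [0, 0, 0]], [[0.033, 0.0931, 0.0135], [0, 0, 0]], [[0.0182, 0.0984, 0.015], [0, 0, 0]]]
cmd end 0.5039 -0.2448 0.1765
```

Emit:
{"method": "servo_tool", "body": {
  "targets": [
    [[-0.0044, -0.0124, -0.0013], [0, 0, 0]],
    [[-0.0115, -0.0234, -0.0025], [0, 0, 0]],
    [[-0.0212, -0.0321, -0.0038], [0, 0, 0]],
    [[-0.0328, -0.038, -0.005], [0, 0, 0]],
    [[-0.0456, -0.0407, -0.0063], [0, 0, 0]],
    [[-0.0586, -0.0401, -0.0075], [0, 0, 0]],
    [[-0.0586, -0.0401, -0.0075], [0, 0, 0]],
    [[-0.0586, -0.0401, -0.0075], [0, 0, 0]],
    [[-0.0586, -0.0401, -0.0075], [0, 0, 0]],
    [[-0.0586, -0.0401, -0.0075], [0, 0, 0]]
  ]
}}

```text
time_s: 14.3
position: [0.5228, -0.3434, 0.1912]
tcp_rot: [[-1.0, 0.001, 0.001], [0.001, 1.0, -0.001], [-0.001, -0.001, -1.0]]
force: [0.9, 1.8, 0.2]
opening: 0.225
```

Emit:
{"method": "servo_tool", "body": {
  "targets": [
    [[0.0156, -0.0004, 0.0015], [0, 0, 0]],
    [[0.0306, 0.0041, 0.003], [0, 0, 0]],
    [[0.0435, 0.0129, 0.0045], [0, 0, 0]],
    [[0.053, 0.0253, 0.006], [0, 0, 0]],
    [[0.0583, 0.0401, 0.0075], [0, 0, 0]],
    [[0.0587, 0.0557, 0.009], [0, 0, 0]],
    [[0.0542, 0.0707, 0.0105], [0, 0, 0]],
    [[0.0454, 0.0836, 0.012], [0, 0, 0]],
    [[0.033, 0.0931, 0.0135], [0, 0, 0]],
    [[0.0182, 0.0984, 0.015], [0, 0, 0]],
    [[0.0182, 0.0984, 0.015], [0, 0, 0]],
    [[0.0182, 0.0984, 0.015], [0, 0, 0]]
  ]
}}

```text
time_s: 15.8
position: [0.5055, -0.2446, 0.1761]
tcp_rot: [[-1.0, 0.001, 0.002], [0.001, 1.0, 0.0], [-0.002, 0.0, -1.0]]
force: [3.9, -1.9, -1.2]
opening: 0.229
```

Emit:
{"method": "servo_tool", "body": {
  "targets": [
    [[0, 0, 0], [0, 0, 0]],
    [[0, 0, 0], [0, 0, 0]]
  ]
}}

```text
time_s: 16.05
position: [0.5044, -0.2448, 0.1762]
tcp_rot: [[-1.0, 0.001, 0.001], [0.001, 1.0, 0.0], [-0.001, 0.0, -1.0]]
force: [3.1, -2.1, -2.5]
opening: 0.225
```

```bash
python3 arc2.py .513 -.294 .5039 -.2448 .1765 .199 -10.5 259.5 169.5 6;python3 arc2.py .513 -.294 .4638 -.3031 .184 .199 -10.5 169.5 279.5 8
```

```text
[[[0.0124, -0.0041, -0.0013], [0, 0, 0]], [[0.0234, -0.0112, -0.0025], [0, 0, 0]], [[0.0321, -0.0209, -0.0038], [0, 0, 0]], [[0.038, -0.0325, -0.005], [0, 0, 0]], [[0.0407, -0.0453, -0.0063], [0, 0, 0]], [[0.0401, -0.0583, -0.0075], [0, 0, 0]]]
cmd end 0.4638 -0.3031 0.184
[[[0.0007, 0.0119, 0.0011], [0, 0, 0]], [[-0.0014, 0.0237, 0.0023], [0, 0, 0]], [[-0.0062, 0.0347, 0.0034], [0, 0, 0]], [[-0.0135, 0.0441, 0.0046], [0, 0, 0]], [[-0.0229, 0.0516, 0.0057], [0, 0, 0]], [[-0.0337, 0.0567, 0.0069], [0, 0, 0]], [[-0.0455, 0.059, 0.008], [0, 0, 0]], [[-0.0575, 0.0584, 0.0092], [0, 0, 0]]]
cmd end 0.5213 -0.2447 0.1748
```

Emit:
{"method": "servo_tool", "body": {
  "targets": [
    [[0.0124, -0.0041, -0.0013], [0, 0, 0]],
    [[0.0234, -0.0112, -0.0025], [0, 0, 0]],
    [[0.0321, -0.0209, -0.0038], [0, 0, 0]],
    [[0.038, -0.0325, -0.005], [0, 0, 0]],
    [[0.0407, -0.0453, -0.0063], [0, 0, 0]],
    [[0.0401, -0.0583, -0.0075], [0, 0, 0]],
    [[0.0401, -0.0583, -0.0075], [0, 0, 0]],
    [[0.0401, -0.0583, -0.0075], [0, 0, 0]],
    [[0.0401, -0.0583, -0.0075], [0, 0, 0]],
    [[0.0401, -0.0583, -0.0075], [0, 0, 0]]
  ]
}}

```text
time_s: 17.3
position: [0.4639, -0.3029, 0.1837]
tcp_rot: [[-1.0, 0.001, -0.001], [0.001, 1.0, 0.0], [0.001, 0.0, -1.0]]
force: [3.7, -0.1, -3.1]
opening: 0.222
```

Emit:
{"method": "servo_tool", "body": {
  "targets": [
    [[0.0007, 0.0119, 0.0011], [0, 0, 0]],
    [[-0.0014, 0.0237, 0.0023], [0, 0, 0]],
    [[-0.0062, 0.0347, 0.0034], [0, 0, 0]],
    [[-0.0135, 0.0441, 0.0046], [0, 0, 0]],
    [[-0.0229, 0.0516, 0.0057], [0, 0, 0]],
    [[-0.0337, 0.0567, 0.0069], [0, 0, 0]],
    [[-0.0455, 0.059, 0.008], [0, 0, 0]],
    [[-0.0575, 0.0584, 0.0092], [0, 0, 0]],
    [[-0.0575, 0.0584, 0.0092], [0, 0, 0]],
    [[-0.0575, 0.0584, 0.0092], [0, 0, 0]]
  ]
}}

```text
time_s: 18.55
position: [0.5226, -0.2448, 0.1744]
tcp_rot: [[-1.0, 0.001, 0.002], [0.001, 1.0, -0.0], [-0.002, -0.0, -1.0]]
force: [2.6, -4.1, -1.0]
opening: 0.225
```

```bash
P="0.5213 -0.2447 0.1748"; T=279.5; for e in 285.5 291.5 297.5 303.5 309.5 315.5 321.5 327.5 333.5 339.5 345.5 351.5 357.5 363.5 369.5 375.5 381.5; do echo "to $e"; O=$(python3 arc2.py .513 -.294 $P .199 -10.5 $T $e 3); echo "$O"|head -1; P=$(echo "$O"|tail -1|cut -c9-); T=$e; done
```

```text
to 285.5
[[[-0.0017, -0.0003, 0.0001], [0, 0, 0]], [[-0.0034, -0.0007, 0.0003], [0, 0, 0]], [[-0.0051, -0.0011, 0.0005], [0, 0, 0]]]
to 291.5
[[[-0.0016, -0.0005, 0.0001], [0, 0, 0]], [[-0.0033, -0.0011, 0.0003], [0, 0, 0]], [[-0.0049, -0.0017, 0.0005], [0, 0, 0]]]
to 297.5
[[[-0.0016, -0.0006, 0.0001], [0, 0, 0]], [[-0.0032, -0.0014, 0.0003], [0, 0, 0]], [[-0.0048, -0.0021, 0.0005], [0, 0, 0]]]
to 303.5
[[[-0.0015, -0.0009, 0.0001], [0, 0, 0]], [[-0.003, -0.0018, 0.0003], [0, 0, 0]], [[-0.0045, -0.0027, 0.0005], [0, 0, 0]]]
to 309.5
[[[-0.0014, -0.001, 0.0001], [0, 0, 0]], [[-0.0028, -0.002, 0.0003], [0, 0, 0]], [[-0.0042, -0.0031, 0.0005], [0, 0, 0]]]
to 315.5
[[[-0.0013, -0.0012, 0.0001], [0, 0, 0]], [[-0.0026, -0.0023, 0.0003], [0, 0, 0]], [[-0.0039, -0.0036, 0.0005], [0, 0, 0]]]
to 321.5
[[[-0.0012, -0.0012, 0.0001], [0, 0, 0]], [[-0.0023, -0.0025, 0.0003], [0, 0, 0]], [[-0.0034, -0.0039, 0.0005], [0, 0, 0]]]
to 327.5
[[[-0.0011, -0.0014, 0.0001], [0, 0, 0]], [[-0.0021, -0.0028, 0.0003], [0, 0, 0]], [[-0.0031, -0.0042, 0.0005], [0, 0, 0]]]
to 333.5
[[[-0.0009, -0.0015, 0.0001], 
[... 437 characters left out ...]
 [0, 0, 0]], [[-0.0011, -0.0051, 0.0005], [0, 0, 0]]]
to 357.5
[[[-0.0002, -0.0017, 0.0001], [0, 0, 0]], [[-0.0003, -0.0035, 0.0003], [0, 0, 0]], [[-0.0005, -0.0052, 0.0005], [0, 0, 0]]]
to 363.5
[[[0.0, -0.0018, 0.0001], [0, 0, 0]], [[0.0, -0.0035, 0.0003], [0, 0, 0]], [[0.0001, -0.0053, 0.0005], [0, 0, 0]]]
to 369.5
[[[0.0001, -0.0017, 0.0001], [0, 0, 0]], [[0.0003, -0.0034, 0.0003], [0, 0, 0]], [[0.0006, -0.0052, 0.0005], [0, 0, 0]]]
to 375.5
[[[0.0003, -0.0017, 0.0001], [0, 0, 0]], [[0.0007, -0.0034, 0.0003], [0, 0, 0]], [[0.0011, -0.0051, 0.0005], [0, 0, 0]]]
to 381.5
[[[0.0005, -0.0016, 0.0001], [0, 0, 0]], [[0.0011, -0.0033, 0.0003], [0, 0, 0]], [[0.0017, -0.0049, 0.0005], [0, 0, 0]]]
```

Emit:
{"method": "servo_tool", "body": {
  "targets": [
    [[-0.0017, -0.0003, 0.0001], [0, 0, 0]],
    [[-0.0034, -0.0007, 0.0003], [0, 0, 0]],
    [[-0.0051, -0.0011, 0.0005], [0, 0, 0]],
    [[-0.0051, -0.0011, 0.0005], [0, 0, 0]]
  ]
}}

```text
time_s: 19.05
position: [0.5264, -0.2456, 0.174]
tcp_rot: [[-1.0, 0.001, -0.001], [0.001, 1.0, 0.0], [0.001, 0.0, -1.0]]
force: [-2.3, -3.8, 2.7]
opening: 0.225
```

```bash
python3 - <<'E'
import numpy as np
x,y,z=.5264,-.2458,.1743
t=285.5;th0=-10.5
while t<384:
    t+=4;r=np.radians(t);X=.513+.05*np.cos(r);Y=-.294-.05*np.sin(r);Z=.199-.03*(t-th0)/360
    X,Y,Z=[round(v,4) for v in(X,Y,Z)]
    print(t,[round(x-X,4),round(Y-y,4),round(z-Z,4)],"cmd",X,Y,Z,"fwd dir",(-np.sin(r)).round(2),(-np.cos(r)).round(2));x,y,z=X,Y,Z
E
```

```text
289.5 [np.float64(-0.0033), np.float64(-0.0011), 0.0003] cmd 0.5297 -0.2469 0.174 fwd dir 0.94 -0.33
293.5 [np.float64(-0.0032), np.float64(-0.0012), 0.0003] cmd 0.5329 -0.2481 0.1737 fwd dir 0.92 -0.4
297.5 [np.float64(-0.0032), np.float64(-0.0015), 0.0004] cmd 0.5361 -0.2496 0.1733 fwd dir 0.89 -0.46
301.5 [np.float64(-0.003), np.float64(-0.0018), 0.0003] cmd 0.5391 -0.2514 0.173 fwd dir 0.85 -0.52
305.5 [np.float64(-0.0029), np.float64(-0.0019), 0.0003] cmd 0.542 -0.2533 0.1727 fwd dir 0.81 -0.58
309.5 [np.float64(-0.0028), np.float64(-0.0021), 0.0004] cmd 0.5448 -0.2554 0.1723 fwd dir 0.77 -0.64
313.5 [np.float64(-0.0026), np.float64(-0.0023), 0.0003] cmd 0.5474 -0.2577 0.172 fwd dir 0.73 -0.69
317.5 [np.float64(-0.0025), np.float64(-0.0025), 0.0003] cmd 0.5499 -0.2602 0.1717 fwd dir 0.68 -0.74
321.5 [np.float64(-0.0022), np.float64(-0.0027), 0.0004] cmd 0.5521 -0.2629 0.1713 fwd dir 0.62 -0.78
325.5 [np.float64(-0.0021), np.float64(-0.0028), 0.0003] cmd 0.5542 -0.2657 0.171 fwd dir 0.57 -0.82
329.5 [np.float64(-0.0019), np.float64(-0.0029), 0.0003] cmd 0.5561 -0.2686 0.1707 fwd 
[... 723 characters left out ...]
361.5 [np.float64(0.0), np.float64(-0.0035), 0.0003] cmd 0.563 -0.2953 0.168 fwd dir -0.03 -1.0
365.5 [np.float64(0.0002), np.float64(-0.0035), 0.0003] cmd 0.5628 -0.2988 0.1677 fwd dir -0.1 -1.0
369.5 [np.float64(0.0005), np.float64(-0.0035), 0.0004] cmd 0.5623 -0.3023 0.1673 fwd dir -0.17 -0.99
373.5 [np.float64(0.0007), np.float64(-0.0034), 0.0003] cmd 0.5616 -0.3057 0.167 fwd dir -0.23 -0.97
377.5 [np.float64(0.0009), np.float64(-0.0033), 0.0003] cmd 0.5607 -0.309 0.1667 fwd dir -0.3 -0.95
381.5 [np.float64(0.0012), np.float64(-0.0033), 0.0004] cmd 0.5595 -0.3123 0.1663 fwd dir -0.37 -0.93
385.5 [np.float64(0.0014), np.float64(-0.0032), 0.0003] cmd 0.5581 -0.3155 0.166 fwd dir -0.43 -0.9
```

Emit:
{"method": "servo_tool", "body": {
  "targets": [
    [[-0.0017, -0.0005, 0.0001], [0, 0, 0]],
    [[-0.0033, -0.0011, 0.0003], [0, 0, 0]],
    [[-0.0033, -0.0011, 0.0003], [0, 0, 0]]
  ]
}}

```text
time_s: 19.42
position: [0.5303, -0.2468, 0.1736]
tcp_rot: [[-1.0, 0.001, 0.0], [0.001, 1.0, 0.0], [-0.0, 0.0, -1.0]]
force: [-2.3, -3.7, 3.1]
opening: 0.226
```

Emit:
{"method": "servo_tool", "body": {
  "targets": [
    [[-0.0016, -0.0006, 0.0001], [0, 0, 0]],
    [[-0.0032, -0.0012, 0.0003], [0, 0, 0]],
    [[-0.0032, -0.0012, 0.0003], [0, 0, 0]]
  ]
}}

```text
time_s: 19.8
position: [0.5335, -0.2481, 0.1733]
tcp_rot: [[-1.0, 0.001, 0.0], [0.001, 1.0, 0.0], [-0.0, 0.0, -1.0]]
force: [-1.8, -3.3, 2.0]
opening: 0.224
```

Emit:
{"method": "servo_tool", "body": {
  "targets": [
    [[-0.0016, -0.0007, 0.0002], [0, 0, 0]],
    [[-0.0032, -0.0015, 0.0004], [0, 0, 0]],
    [[-0.0032, -0.0015, 0.0004], [0, 0, 0]]
  ]
}}

```text
time_s: 20.18
position: [0.5368, -0.2497, 0.1729]
tcp_rot: [[-1.0, 0.001, 0.0], [0.001, 1.0, -0.0], [-0.0, -0.0, -1.0]]
force: [-3.0, -3.1, 2.3]
opening: 0.224
```

Emit:
{"method": "servo_tool", "body": {
  "targets": [
    [[-0.0015, -0.0009, 0.0002], [0, 0, 0]],
    [[-0.003, -0.0018, 0.0003], [0, 0, 0]],
    [[-0.003, -0.0018, 0.0003], [0, 0, 0]]
  ]
}}

```text
time_s: 20.55
position: [0.5397, -0.2514, 0.1726]
tcp_rot: [[-1.0, 0.001, 0.0], [0.001, 1.0, 0.0], [-0.0, 0.0, -1.0]]
force: [-2.0, -1.9, 3.5]
opening: 0.229
```

Emit:
{"method": "servo_tool", "body": {
  "targets": [
    [[-0.0015, -0.0009, 0.0002], [0, 0, 0]],
    [[-0.0029, -0.0019, 0.0003], [0, 0, 0]],
    [[-0.0029, -0.0019, 0.0003], [0, 0, 0]]
  ]
}}

```text
time_s: 20.92
position: [0.5426, -0.2533, 0.1723]
tcp_rot: [[-1.0, 0.001, 0.0], [0.001, 1.0, 0.0], [-0.0, 0.0, -1.0]]
force: [-3.0, -2.1, 2.4]
opening: 0.22
```

Emit:
{"method": "servo_tool", "body": {
  "targets": [
    [[-0.0014, -0.001, 0.0002], [0, 0, 0]],
    [[-0.0028, -0.0021, 0.0004], [0, 0, 0]],
    [[-0.0028, -0.0021, 0.0004], [0, 0, 0]]
  ]
}}

```text
time_s: 21.3
position: [0.5455, -0.2555, 0.1719]
tcp_rot: [[-1.0, 0.001, 0.0], [0.001, 1.0, -0.0], [-0.0, -0.0, -1.0]]
force: [-3.0, -1.5, 3.6]
opening: 0.227
```

Emit:
{"method": "servo_tool", "body": {
  "targets": [
    [[-0.0013, -0.0011, 0.0002], [0, 0, 0]],
    [[-0.0026, -0.0023, 0.0003], [0, 0, 0]],
    [[-0.0026, -0.0023, 0.0003], [0, 0, 0]]
  ]
}}

```text
time_s: 21.68
position: [0.548, -0.2578, 0.1716]
tcp_rot: [[-1.0, 0.001, 0.0], [0.001, 1.0, -0.0], [-0.0, -0.0, -1.0]]
force: [-3.3, -2.0, 3.0]
opening: 0.226
```

Emit:
{"method": "servo_tool", "body": {
  "targets": [
    [[-0.0013, -0.0012, 0.0002], [0, 0, 0]],
    [[-0.0025, -0.0025, 0.0003], [0, 0, 0]],
    [[-0.0025, -0.0025, 0.0003], [0, 0, 0]]
  ]
}}

```text
time_s: 22.05
position: [0.5505, -0.2603, 0.1713]
tcp_rot: [[-1.0, 0.001, 0.0], [0.001, 1.0, -0.0], [-0.0, -0.0, -1.0]]
force: [-3.2, -1.3, 3.5]
opening: 0.225
```

Emit:
{"method": "servo_tool", "body": {
  "targets": [
    [[-0.0011, -0.0013, 0.0002], [0, 0, 0]],
    [[-0.0022, -0.0027, 0.0004], [0, 0, 0]],
    [[-0.0022, -0.0027, 0.0004], [0, 0, 0]]
  ]
}}

```text
time_s: 22.42
position: [0.5528, -0.263, 0.1709]
tcp_rot: [[-1.0, 0.001, 0.0], [0.001, 1.0, -0.0], [-0.0, -0.0, -1.0]]
force: [-2.4, -0.8, 2.9]
opening: 0.226
```

Emit:
{"method": "servo_tool", "body": {
  "targets": [
    [[-0.0011, -0.0014, 0.0002], [0, 0, 0]],
    [[-0.0021, -0.0028, 0.0003], [0, 0, 0]],
    [[-0.0021, -0.0028, 0.0003], [0, 0, 0]]
  ]
}}

```text
time_s: 22.8
position: [0.5548, -0.2658, 0.1706]
tcp_rot: [[-1.0, 0.001, 0.0], [0.001, 1.0, -0.0], [-0.0, -0.0, -1.0]]
force: [-2.3, 0.1, 2.8]
opening: 0.224
```

Emit:
{"method": "servo_tool", "body": {
  "targets": [
    [[-0.001, -0.0014, 0.0002], [0, 0, 0]],
    [[-0.0019, -0.0029, 0.0003], [0, 0, 0]],
    [[-0.0019, -0.0029, 0.0003], [0, 0, 0]]
  ]
}}

```text
time_s: 23.18
position: [0.5567, -0.2687, 0.1703]
tcp_rot: [[-1.0, 0.001, 0.0], [0.001, 1.0, -0.0], [-0.0, -0.0, -1.0]]
force: [-2.1, -0.3, 3.4]
opening: 0.223
```

Emit:
{"method": "servo_tool", "body": {
  "targets": [
    [[-0.0008, -0.0015, 0.0002], [0, 0, 0]],
    [[-0.0016, -0.0031, 0.0004], [0, 0, 0]],
    [[-0.0016, -0.0031, 0.0004], [0, 0, 0]]
  ]
}}

```text
time_s: 23.55
position: [0.5584, -0.2719, 0.1699]
tcp_rot: [[-1.0, 0.001, 0.0], [0.001, 1.0, -0.0], [-0.0, -0.0, -1.0]]
force: [-2.8, 0.2, 3.7]
opening: 0.227
```

Emit:
{"method": "servo_tool", "body": {
  "targets": [
    [[-0.0008, -0.0016, 0.0002], [0, 0, 0]],
    [[-0.0015, -0.0032, 0.0003], [0, 0, 0]],
    [[-0.0015, -0.0032, 0.0003], [0, 0, 0]]
  ]
}}

```text
time_s: 23.92
position: [0.5598, -0.2751, 0.1696]
tcp_rot: [[-1.0, 0.001, 0.0], [0.001, 1.0, -0.0], [-0.0, -0.0, -1.0]]
force: [-2.1, -0.1, 3.1]
opening: 0.223
```

Emit:
{"method": "servo_tool", "body": {
  "targets": [
    [[-0.0006, -0.0016, 0.0002], [0, 0, 0]],
    [[-0.0012, -0.0032, 0.0003], [0, 0, 0]],
    [[-0.0012, -0.0032, 0.0003], [0, 0, 0]]
  ]
}}

```text
time_s: 24.3
position: [0.561, -0.2783, 0.1693]
tcp_rot: [[-1.0, 0.001, 0.0], [0.001, 1.0, -0.0], [-0.0, -0.0, -1.0]]
force: [-1.5, 0.0, 3.2]
opening: 0.226
```

Emit:
{"method": "servo_tool", "body": {
  "targets": [
    [[-0.0005, -0.0017, 0.0002], [0, 0, 0]],
    [[-0.001, -0.0034, 0.0004], [0, 0, 0]],
    [[-0.001, -0.0034, 0.0004], [0, 0, 0]]
  ]
}}

```text
time_s: 24.68
position: [0.562, -0.2818, 0.1689]
tcp_rot: [[-1.0, 0.001, 0.0], [0.001, 1.0, -0.0], [-0.0, -0.0, -1.0]]
force: [-0.8, 0.8, 2.5]
opening: 0.22
```

Emit:
{"method": "servo_tool", "body": {
  "targets": [
    [[-0.0004, -0.0017, 0.0002], [0, 0, 0]],
    [[-0.0008, -0.0034, 0.0003], [0, 0, 0]],
    [[-0.0008, -0.0034, 0.0003], [0, 0, 0]]
  ]
}}

```text
time_s: 25.05
position: [0.5627, -0.2851, 0.1686]
tcp_rot: [[-1.0, 0.001, 0.0], [0.001, 1.0, -0.0], [-0.0, -0.0, -1.0]]
force: [-0.8, 0.1, 2.8]
opening: 0.23
```

Emit:
{"method": "servo_tool", "body": {
  "targets": [
    [[-0.0003, -0.0017, 0.0002], [0, 0, 0]],
    [[-0.0005, -0.0034, 0.0003], [0, 0, 0]],
    [[-0.0005, -0.0034, 0.0003], [0, 0, 0]]
  ]
}}

```text
time_s: 25.42
position: [0.563, -0.2872, 0.1685]
tcp_rot: [[-1.0, 0.001, -0.0], [0.001, 1.0, 0.002], [0.0, 0.002, -1.0]]
force: [-1.6, 3.1, 4.9]
opening: 0.228
```

Lag and tangential force jumped (0.3→3 N): likely contact. Smaller steps now.

Emit:
{"method": "servo_tool", "body": {
  "targets": [
    [[0, -0.0006, 0], [0, 0, 0]],
    [[-0.0001, -0.0012, 0.0001], [0, 0, 0]],
    [[-0.0001, -0.0012, 0.0001], [0, 0, 0]]
  ]
}}

```text
time_s: 25.8
position: [0.5631, -0.2876, 0.1685]
tcp_rot: [[-1.0, 0.001, -0.0], [0.001, 1.0, 0.003], [0.0, 0.003, -1.0]]
force: [-1.7, 4.9, 6.5]
opening: 0.225
```

Emit:
{"method": "servo_tool", "body": {
  "targets": [
    [[0, -0.0006, 0], [0, 0, 0]],
    [[0, -0.0012, 0.0001], [0, 0, 0]],
    [[0, -0.0012, 0.0001], [0, 0, 0]]
  ]
}}

```text
time_s: 26.18
position: [0.5631, -0.2881, 0.1685]
tcp_rot: [[-1.0, 0.001, -0.0], [0.001, 1.0, 0.005], [0.0, 0.005, -1.0]]
force: [-1.4, 6.0, 7.0]
opening: 0.223
```

Snug: ~6 N tangential (about 4–5 above running). Release and lift.

Emit:
{"method": "servo_tool", "body": {
  "targets": [
    [[0, 0, 0], [0, 0, 0]],
    [[0, 0, 0], [0, 0, 0]],
    [[0, 0, 0], [0, 0, 0]],
    [[0, 0, 0], [0, 0, 0]],
    [[0, 0, 0], [0, 0, 0]],
    [[0, 0, 0], [0, 0, 0]],
    [[0, 0, 0], [0, 0, 0]],
    [[0, 0, 0], [0, 0, 0]]
  ],
  "gripper": 0.08
}}

```text
time_s: 27.18
position: [0.5632, -0.2907, 0.1682]
tcp_rot: [[-1.0, 0.001, 0.0], [0.001, 1.0, -0.0], [-0.0, -0.0, -1.0]]
force: [0.4, -0.2, 0.5]
opening: 0.913
```

Emit:
{"method": "servo_tool", "body": {
  "targets": [
    [[0, 0, -0.015], [0, 0, 0]],
    [[0, 0, -0.04], [0, 0, 0]],
    [[0, 0, -0.08], [0, 0, 0]],
    [[0, 0, -0.12], [0, 0, 0]],
    [[0, 0, -0.15], [0, 0, 0]],
    [[0, 0, -0.16], [0, 0, 0]],
    [[0, 0, -0.16], [0, 0, 0]],
    [[0, 0, -0.16], [0, 0, 0]]
  ]
}}

```text
time_s: 28.18
position: [0.5625, -0.2901, 0.3265]
tcp_rot: [[-1.0, 0.001, -0.003], [0.001, 1.0, 0.002], [0.003, 0.002, -1.0]]
force: [0.5, 1.3, -0.3]
opening: 0.92
```

```bash
python3 w.py w4; python3 - <<'E'
from h import *
c=dict(np.load("w4.npz"));cv2.imwrite("pics/w4c.png",cv2.resize(c["pixels"][60:290,230:410],None,fx=2.5,fy=2.5,interpolation=cv2.INTER_CUBIC))
E
```

```text
28.175 [ 0.5625 -0.2901  0.3265] [[-1.0, 0.0008, -0.0026], [0.0008, 1.0, 0.002], [0.0026, 0.002, -1.0]] [ -37.4   24.6   70.8    0.    84.7 -127.3]
```

View pics/w4c.png

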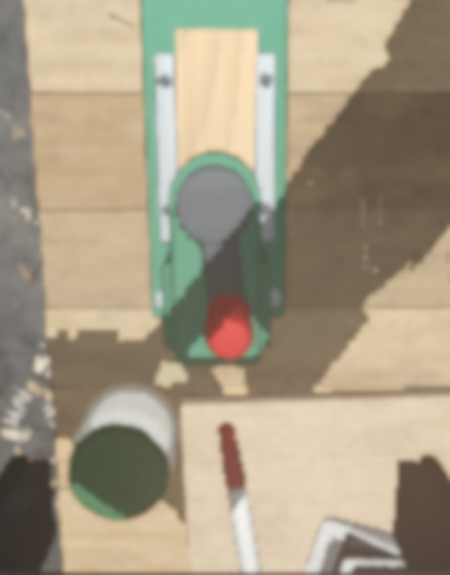

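The blank's near end shows at crop row 28, just outside the rails' ends (row 54), which fits it being home. The knob is free and the jar hasn't moved.

```bash
python3 -c "
from rig import order,telemetry;s=telemetry.read_state();print(s['force'],s['qvel']);print(order.hand_in())"
```

```text
[-0.54909381 -0.3605105  -0.41882766] [-0.05886674  0.28016018 -0.21836133 -0.06201178 -0.01263747 -0.04370596]
the job is handed in; nothing more can be done
None
```

I pushed the blank home, did the tapping strokes and seated the collar, then let go and handed in at about 28 s. The hand-in gave no verdict.

- **Blank:** It stopped dead at TCP x = 0.418 m while the push force rose to about 14 N in x, against a limit of 35 N. The last wrist picture shows its near end just outside the rails, as expected when home. I couldn't measure the hole's distance from the spindle axis directly.
- **Strokes:** I aimed for 0.50, 0.25, 0.75 and 0.50 turn, with a rest at the end of each. The measured hand positions agreed to within about 1°.
- **Seating:** I then stepped forward about 4° at a time and met resistance at about 1.0 turn. The knob force rose from about 0.5 N to 6 N in the final small steps, which I judge to be roughly 35–55 N of press.
- **Release:** After I let go, the tool force read close to zero. The screw jar looked undisturbed in the last picture. I didn't look at the oil can or tape measure again, but the hand never went near them.
- **Disagreements:**
    - My camera estimates of the spindle axis differed by up to about 5 mm. I used the centre that fitted the knob's motion, about (0.513, -0.294) m.
    - The knob's running force read below the stated 2.5 N whenever the hand paused, so the press figure is uncertain by about 20 N.

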